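# Ring up a hanging pack at the shop scanner

## Robot

A 6-joint arm with a two-finger parallel gripper is mounted at the origin on the work surface. World frame = base frame: x ahead of the robot, y to its left, z up, the work surface at z = 0. Lengths are in m, angles in degrees, forces in N, time in s.
With the tool pointing down it reaches from about 0.275 to 0.825 m from the base axis. Payload 4.9 kg.
Tool frame: the origin (TCP) lies on the centre line of the jaws, within the pads' length; the fingertips stand 19 mm ahead of it and the grasp point (between the pads) is the TCP; z points along the fingers, y is the line along which they close (so a half turn about z gives the same grasp; the last joint's range is limited). The gripper opens to 85 mm and grips with 20 to 120 N. Pads are 22 mm wide; open, the fingers measure 114 mm over their backs; the gripper's body (76 mm by 85 mm) begins 54 mm behind the grasp point. The pads swing forward as they close: fully open they stand 13 mm farther back than shut.
Start: joints at [-71.001, 18.69, -11.035, 60.275, 0, 82.311], TCP at [0.247, -0.491, 0.25] pointing down, gripper open.
Joint ranges: [-152.03, 152.03], [-55.5, 102.48], [-74.3, 77.21], [-110.64, 120.58], [-84.22, 78.4], [-180, 180]. Speed limits (degrees/s): [147.25, 147.25, 180, 180, 180, 180].

## Interface

Orientations are given as [roll, pitch, yaw] about the fixed x, y, z axes, in that order (R = Rz(yaw) Ry(pitch) Rx(roll)).
In Python, from plant import observe, camera, calibration, hand_in gives the robot as it stands. The module is installed in compiled form; this text tells all that it offers.
- The arm moves only by the tool jog_arm, never from a script. Its argument "rows" is a list of rows, each an object with "delta_pos": the shift along the tool's x, y, z in m, a list of three; "turn": the turn, a rotation vector about the tool's x, y, z in rad, a list of three; "claw": the opening, from 0 (shut) to 1 (fully open). A call has exactly 10 rows; each row shifts and turns the commanded pose from where the row before left it, along the tool's axes as they then stand; what a row does not reach is not made up. A row lasts 1/10 s, in which the tool goes at most 50 mm and 8.59 degrees, less where a joint would pass 70% of its speed; a pose out of reach is approached as far as the arm can. A call with a gripper value outside its range is refused whole. The fingers move at their own pace and stop on an object; the grip force is fixed at half the most. Time passes only in rows, so rows that do not move let the fingers close, or fill a call up. It gives the time, the measured TCP pose, the force, the opening and the grip force at its end, in the units of the state.
- observe(): the state, without advancing time (a new reading comes with each control period).
- camera(name): name is "scene" or "top" or "wrist"; returns the picture (480x640x3 uint8, red, green, blue); there is no depth.
- calibration(name): a dict with "camera_matrix" (3x3 intrinsics, pixels), "rvec" (rotation vector, rad) and "tvec" (3), from world to camera coordinates, as OpenCV has them. Camera axes: x right, y down, z forward; pixel columns grow to the right and rows downward; lengths in m; the calibration is good to about 2 mm. A picture is of the moment at which its call begins: read the wrist's pose just before it. calibration takes no time and is no camera call; for the wrist camera it gives the pose at the moment of the call.
- hand_in(): hands the job in; it is judged then, once.
The state is a dict: "time": time; "joint_positions": joint angles; "joint_velocities": joint speeds; "joint_torque": joint torques, N m; "tcp_pos": TCP position; "orientation": TCP orientation; "contact_force": force on the tool from outside, world axes, zero at the start; "wrist_torque": the same for the moment, N m; "width": finger opening in m; "gripper_force": force on a finger pad.
Only numpy, scipy, OpenCV 4.12 (cv2) and the standard library are available. Lean on these libraries where they do the work, as an engineer would, in place of code of your own. Each camera call takes 0.05 s, during which the arm holds its last target. There are 200 camera calls.

## Task

A customer is buying the tall box that hangs on the hook rack: lift it up and off its hook without tearing its hang tab, stand it gently upright in the middle of the scan pan (whose height you must find out) with its barcode squarely facing the scanner's window, and let go of it. Then squeeze the scanner's trigger all the way in and release it. Leave the other packs hanging and everything else on the counter where it is.

Things in the scene. Friction and masses are not known exactly. Their poses are not given: they have to be found in the camera images.
- tall_carton: The tall pack: brown box 36 (x) x 46 (y) x 85 (z) mm, about 0.15 kg, on one of the three hooks. Origin: centre of its underside, z up. White hang tab on top in the y-z plane, 36 wide, 4 thick, 30 mm tall; its hole, 20 x 20 mm, reaches from 4 to 24 mm above the box top, and the hook wire passes through it along x. Barcode on the -x face.
- barcode (a point): Centre of the barcode on the tall pack's -x face, 45 mm above its underside.
- short_carton: A shorter brown box, 36 x 46 x 55 mm with the same hang tab, on another hook. Stays hanging. Origin: centre of its underside.
- round_tub: A brown round tub, diameter 46, height 70 mm with the same hang tab, on another hook. Stays hanging. Origin: centre of its underside.
- rack: Fixed open wire rack. Origin on the counter below the middle hook; x points from hook tips to rail. Hooks at y = -110, 0, 110 mm: wires 5 mm thick along x, centre 215 mm high, from the rail (x = 68) to x = -22 mm, where the tip turns straight up, ending 8 mm above the wire's top side. Rail level with the wires, 10 mm posts at x = 68, y = +-175 mm.
- station: Fixed scan station, origin on the counter; foot 10 mm high. Scan pan at +y; at -y a pistol scanner clamped on its side, window facing +y to the pan. Head: x -8 to 48, y -95 to -9, top 128 mm high. Its hand grip runs along -x from the head to x = -122: 28 mm thick in y (centre y = -65), 26 mm high, centre 100 mm high, free underneath but for a post at x = -110.
- pan_axis (a point): Point 10 mm above the counter, straight under the middle of the scan pan; axes as the station's. Pan: level square plate, 84 x 84 mm, on an adjustable column with a spring top (gives 1 mm per 1.2 N, 8 mm at most). Its height is NOT reported: its top is 45 to 95 mm above the counter, other in every run; find it by touch or camera.
- window (a point): Middle of the scanner's window, 100 mm above the counter; it looks along the station's +y at the space above the pan.
- squeeze (a point): Where to pinch, fingers closing along the station's y: point 100 mm above the counter midway between the back of the hand grip (18.5 mm to its -y) and the front of the trigger when fully in (18.5 mm to its +y; 30 mm when released).
- trigger (a joint): Angle of the scanner's sprung trigger, a blade 48 mm long, 8 thick, 20 high on the grip's +y side, hinged beside the head, 33 mm to the +x of the squeeze point: 0 released, 0.32 rad fully in (3 N to start it, 8 N fully in); springs back.
- jar: Glass jar with a cap, diameter 64, height 85 mm. Leave alone.
- tin: Tin, diameter 60, height 60 mm. Leave alone.
- coin_bowl: White coin bowl, diameter 90, height 35 mm. Leave alone.
- stapler: Stapler 120 x 34 x 38 mm. Leave alone.
- sauce: Bottle, diameter 56, height 160 mm. Leave alone.
Things that resemble listed ones, but are neither listed nor needed, are in the scene too. What is shaped like the tall_carton but blue or purple is not meant.

How it is judged (in metres and radians):
On the way, in this order (a step that is already met when the one before it is completed fails the run):
1. the tall box is off its hook, held in the gripper (contact force between the fingers and tall_carton above 1 N and x of tall_carton in the frame of rack below -0.055 m and height (world z) of tall_carton above 0.03 m), for 0.1 s.
2. the tall box stands on the scan pan, barcode to the window, let go (horizontal distance between tall_carton and pan_axis below 0.015 m and angle between the x axis of tall_carton and the y axis of station, either way round below 0.2 rad and y of barcode in the frame of pan_axis below -0.008 m and angle between tall_carton's own z axis and vertical below 0.1 rad and contact force between tall_carton and station above 0.3 N and height (world z) of tall_carton above 0.035 m and contact force between the fingers and tall_carton below 0.05 N and linear speed of tall_carton below 0.03 m/s and value of joint trigger below 0.1 rad), for 0.3 s.
3. the trigger is squeezed in while the box stands there (horizontal distance between tall_carton and pan_axis below 0.015 m and angle between the x axis of tall_carton and the y axis of station, either way round below 0.2 rad and y of barcode in the frame of pan_axis below -0.008 m and angle between tall_carton's own z axis and vertical below 0.1 rad and contact force between tall_carton and station above 0.3 N and height (world z) of tall_carton above 0.035 m and value of joint trigger above 0.25 rad), for 0.1 s.
At the end, for the whole second after the job is handed in: The tall box stands free, still, upright (0.1 rad) on the scan pan within 15 mm of its middle, barcode side to the window, square within 0.2 rad; trigger squeezed past 0.25 rad, now under 0.05; other packs within 30 mm and counter things within 40 mm of where they began (horizontal distance between tall_carton and pan_axis below 0.015 m and angle between the x axis of tall_carton and the y axis of station, either way round below 0.2 rad and y of barcode in the frame of pan_axis below -0.008 m and angle between tall_carton's own z axis and vertical below 0.1 rad and contact force between tall_carton and station above 0.3 N and height (world z) of tall_carton above 0.035 m and contact force between the fingers and tall_carton below 0.05 N and linear speed of tall_carton below 0.03 m/s and value of joint trigger below 0.05 rad and distance of each of short_carton, round_tub from where it was at the start of the episode below 0.03 m and distance of each of jar, tin, coin_bowl, stapler, sauce from where it was at the start of the episode below 0.04 m); the robot touches nothing.
It fails at once if the tall box pulled or pressed against the rack with more than 25 N (torn tab) (contact force between tall_carton and rack above 25 N).
It fails at once if the tall box pressed on the scan station with more than 20 N (contact force between tall_carton and station above 20 N).
It fails at once if the tall box dropped (falling faster than 0.5 m/s, not held) (contact force between the fingers and tall_carton below 0.05 N and linear speed of tall_carton above 0.5 m/s).
It fails at once if another hanging pack knocked off or displaced by more than 60 mm (distance of any of short_carton, round_tub from where it was at the start of the episode above 0.06 m).
It fails at once if a thing on the counter knocked over or shoved more than 60 mm (distance of any of jar, tin, coin_bowl, stapler, sauce from where it was at the start of the episode above 0.06 m or angle between any of jar, tin, coin_bowl, stapler, sauce's own z axis and vertical above 0.6 rad).
It also fails if it takes over 67 s, if anything falls off the work surface, if the arm or the gripper's body presses on something with over 40 N, if the wrist force passes 120 N, or if a joint passes its speed limit or range.

## Working session

There is one attempt and no reset: what is moved stays moved. The work goes in short steps, Python scripts to look and compute and a tool call to move; the robot and the scene stay as the last step left them, time stands still between calls to the robot, and variables do not carry over. Pictures are saved under pics/ and viewed, at most 12 in all, crops included, and the job is handed in when it is done.

Besides the shell and the picture viewer there is one more tool, called after "Call:" in YAML: its name, and indented under it one key for each argument. jog_arm: Moves the arm, as the interface text tells. Its arguments: {"type":"object","properties":{"rows":{"type":"array","items":{"type":"object","properties":{"delta_pos":{"type":"array","items":{"type":"number"}},"turn":{"type":"array","items":{"type":"number"}},"claw":{"type":"number"}}}}},"required":["rows"]}

```bash
mkdir -p pics; python3 - <<'E'
from plant import observe, camera, calibration
import cv2,json
o=observe();print(o)
for n in("scene","top"):
    im=camera(n);cv2.imwrite(f"pics/{n}0.png",im[:,:,::-1]);c=calibration(n);print(n,c)
E
```

```text
{'time': 0.0, 'joint_positions': array([-7.10018007e+01,  1.87305726e+01, -1.10905764e+01,  6.02754215e+01,
        7.49299359e-04,  8.23117526e+01]), 'joint_velocities': array([ 0.05951248,  0.00390728,  0.05234612, -0.02964847, -0.00379501,
       -0.03520036]), 'joint_torque': array([-1.10784367e-04, -4.43394613e+01,  2.62442690e+01,  1.53408753e-02,
       -3.34899514e-04, -1.00256145e-06]), 'tcp_pos': array([ 0.24685282, -0.49088745,  0.24952655]), 'orientation': array([-1.79904398e+02, -1.36620376e-02,  2.66864347e+01]), 'contact_force': array([ 0.68707671, -0.88574424,  0.56059926]), 'wrist_torque': array([-0.01558617, -0.00415682,  0.0128675 ]), 'gripper_force': 0.0, 'width': 0.08514870471170154}
scene {'camera_matrix': array([[480.75675987,   0.        , 314.95939435],
       [  0.        , 480.75675987, 243.89752122],
       [  0.        ,   0.        ,   1.        ]]), 'rvec': array([ 2.30667334,  1.25462084, -0.38239861]), 'tvec': array([-0.32370841, -0.32845951,  1.47188665])}
top {'camera_matrix': array([[446.26614572,   0.        , 317.05291803],
       [  0.        , 446.26614572, 238.13131589],
       [  0.        ,   0.        ,   1.        ]]), 'rvec': array([ 2.173698  , -2.19315372,  0.07590061]), 'tvec': array([0.04403228, 0.56284814, 1.10711145])}
```

View pics/scene0.png

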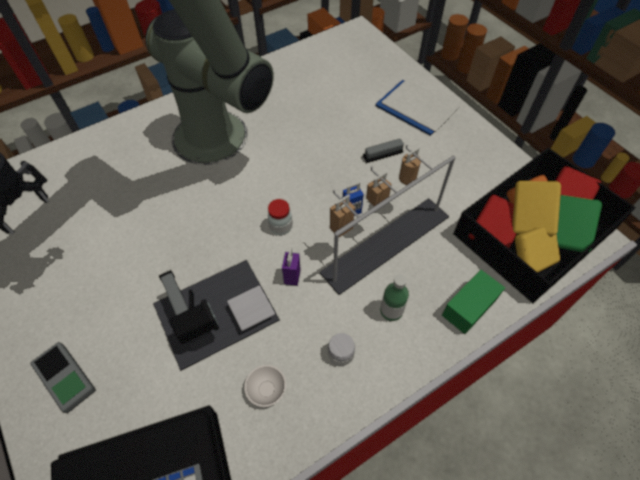

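View pics/top0.png

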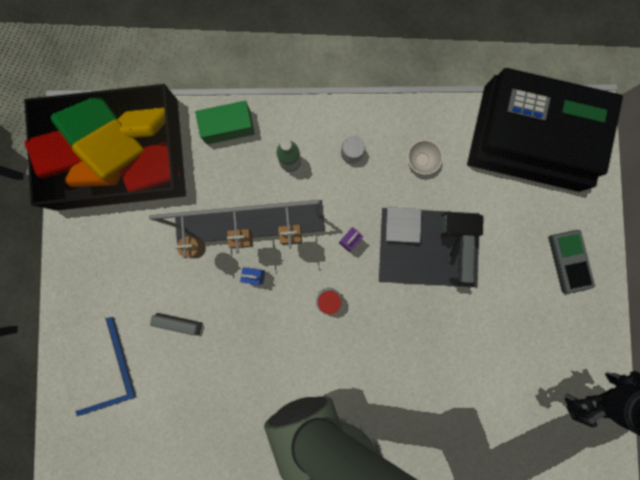

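The scene shows three brown packs hanging at scene (342,217), (377,191), (410,167), which are top (290,234), (238,238), (187,245). The third is round, so it is the tub. The blue box (355,195) and the purple box (291,268) are decoys. The pan is at scene (250,308), top (404,225). I'll enlarge these.

```bash
python3 - <<'E'
import cv2,numpy as np
s=cv2.imread("pics/scene0.png");t=cv2.imread("pics/top0.png")
a=cv2.resize(s[140:300,270:470],(800,640),interpolation=cv2.INTER_CUBIC)[:600]
cv2.imwrite("pics/a.png",a)
b=cv2.resize(t[180:300,140:300],(800,600),interpolation=cv2.INTER_CUBIC)
cv2.imwrite("pics/b.png",b)
c1=cv2.resize(t[195:295,370:490],(480,400),interpolation=cv2.INTER_CUBIC)
c2=cv2.resize(s[255:370,150:285],(0,0),fx=3,fy=3,interpolation=cv2.INTER_CUBIC)[:400,:320]
c=np.zeros((600,800,3),np.uint8)
c1=cv2.resize(t[195:295,370:490],(360,300),interpolation=cv2.INTER_CUBIC)
c2=cv2.resize(s[255:370,150:285],(405,345),interpolation=cv2.INTER_CUBIC)
c[:300,:360]=c1;c[:345,390:795]=c2
cv2.imwrite("pics/c.png",c[:360])
E
```

```text
(no output)
```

View pics/a.png

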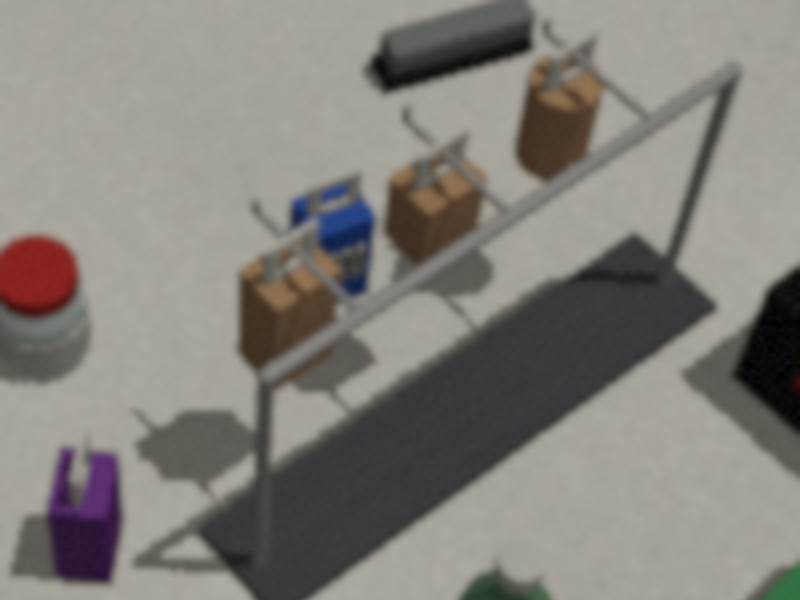

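View pics/b.png

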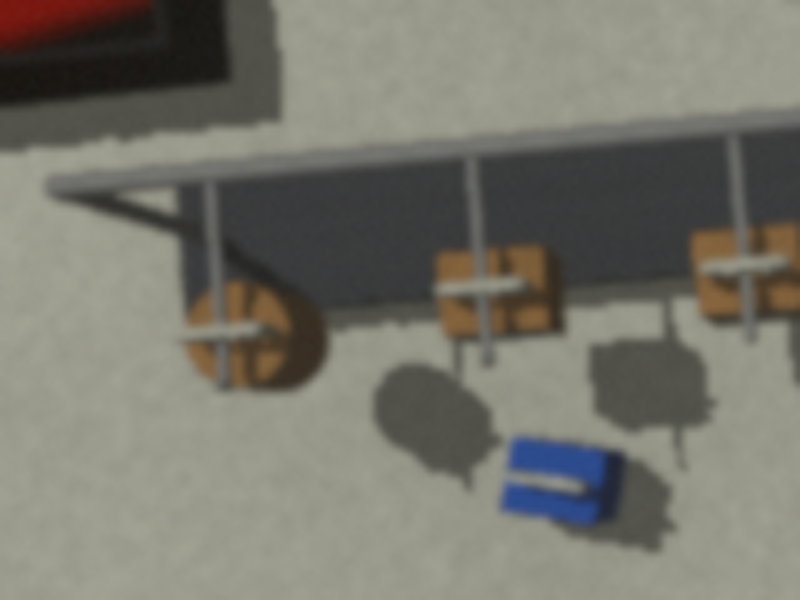

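View pics/c.png

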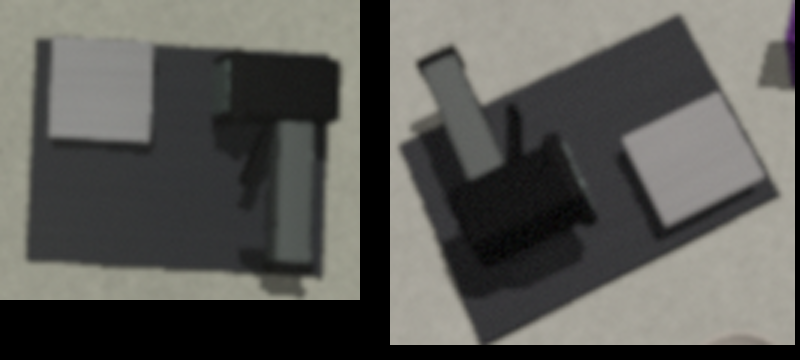

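All three hanging packs are brown:
- **Scene (342,217), hook y=-110:** a box whose visible side edge is about 65 px in the crop.
- **Scene (377,191), middle hook:** a box with an edge of about 45 px.
- **Scene (410,167):** the round tub.

The 65:45 edge ratio is close to 85:55, so the first one is the tall_carton. Next I'll fit the rack and station poses.

```bash
cat > h.py <<'E'
import numpy as np,cv2
from scipy.optimize import least_squares
from plant import calibration
C={n:calibration(n) for n in("scene","top")}
def proj(n,P):
    c=C[n];return cv2.projectPoints(np.array(P,float).reshape(-1,1,3),c["rvec"],c["tvec"],c["camera_matrix"],None)[0].reshape(-1,2)
def tri(ps,pt):
    M=[C[n]["camera_matrix"]@np.c_[cv2.Rodrigues(C[n]["rvec"])[0],C[n]["tvec"]] for n in("scene","top")]
    X=cv2.triangulatePoints(*M,np.array(ps,float).T,np.array(pt,float).T);return (X[:3]/X[3]).T
def T(p,P):
    x,y,a=p;P=np.array(P,float);c,s=np.cos(a),np.sin(a)
    return np.c_[x+c*P[:,0]-s*P[:,1],y+s*P[:,0]+c*P[:,1],P[:,2]]
a=lambda L:np.array(L)/4+[270,140]
b=lambda L:np.array(L)/5+[140,180]
c1=lambda L:np.array(L)/3+[370,195]
c2=lambda L:(np.array(L)-[390,0])/3+[150,255]
E
python3 - <<'E'
from h import *
np.set_printoptions(precision=4,suppress=True)
ta=a([(548,25),(407,112),(257,207)]);tb=b([(222,385),(487,360),(750,335)])
ja=a([(650,117),(510,212),(352,305)]);jb=b([(210,180),(472,157),(733,135)])
print("tips",tri(ta,tb));print("joins",tri(ja,jb))
R=[(-.022,y,.224) for y in(.11,0,-.11)]; J=[(.065,y,.217) for y in(.11,0,-.11)]
f=lambda p:np.r_[(proj("scene",T(p,R))-ta).ravel(),(proj("top",T(p,R))-tb).ravel(),(proj("scene",T(p,J))-ja).ravel(),(proj("top",T(p,J))-jb).ravel()]
r=least_squares(f,[.55,.15,0],loss="soft_l1");print("rack",r.x,np.degrees(r.x[2]));print(f(r.x).reshape(-1,2).round(1).tolist())
# pan
pt=c1([(51,39),(153,40),(151,143),(48,138)]);ps=c2([(718,94),(621,138),(668,228),(765,178)])
# order in top: UL(+x,+y),UR(+x,-y),LR(-x,-y),LL(-x,+y)
for k in range(4):
    q=tri(np.roll(ps,k,0),pt);print(k,q.tolist() if abs(np.ptp(q[:,2]))<.03 else None)
    if abs(np.ptp(q[:,2]))<.03: print(q.mean(0))
gt=c1([(278,120),(313,121),(311,262),(272,259)])
print("foot",[proj("top",[[x,y,.1]]).tolist() for x,y in((.5,-.3),(.6,-.3),(.5,-.2))])
E
```

```text
tips [[0.5133 0.3154 0.2221]
 [0.5225 0.2055 0.2228]
 [0.5317 0.0964 0.2209]]
joins [[0.5991 0.3225 0.2178]
 [0.6083 0.2138 0.2155]
 [0.6151 0.1025 0.2202]]
rack [0.5435 0.2068 0.0823] 4.715337769682768
[[-1.2, -0.5], [-1.2, -0.4], [-1.3, -0.9], [-0.9, -0.3], [-0.8, -0.1], [-0.4, 0.0], [-1.1, 0.6], [-1.6, 0.0], [0.1, 1.6], [-0.4, -0.6], [-0.5, -0.7], [-0.4, -1.1]]
0 None
1 None
2 None
3 None
foot [[[462.280143861533, 261.3572605363946]], [[460.9094758353814, 218.80483837532427]], [[419.4609267631631, 261.7369822540982]]]
```

```bash
python3 - <<'E'
from h import *
np.set_printoptions(precision=4,suppress=True)
pt=c1([(51,39),(153,40),(151,143),(48,138)]);ps=c2([(765,178),(668,228),(621,138),(718,94)])
print(tri(ps,pt))
gt=c1([(278,121),(313,121),(311,264),(272,262),(230,54),(338,62),(340,122),(228,117)])
G=[(-.008,-.051,.113),(-.008,-.079,.113),(-.122,-.079,.113),(-.122,-.051,.113),(.048,-.009,.128),(.048,-.095,.128),(-.008,-.095,.128),(-.008,-.009,.128)]
gs=c2([(418,62),(457,48)]);gsI=[2,3]
sq=[(.042,.042),(.042,-.042),(-.042,-.042),(-.042,.042)]
def f(p):
    Q=[(p[3]+u,p[4]+v,p[5]) for u,v in sq]
    return np.r_[(proj("top",T(p[:3],G))-gt).ravel(),(proj("scene",T(p[:3],G))[gsI]-gs).ravel(),(proj("top",T(p[:3],Q))-pt).ravel(),(proj("scene",T(p[:3],Q))-ps).ravel()]
r=least_squares(f,[.55,-.15,0,0,.1,.07],loss="soft_l1");print("station",r.x,np.degrees(r.x[2]));print(f(r.x).reshape(-1,2).round(1).tolist())
p=r.x
print("pan",T(p[:3],[(p[3],p[4],p[5])]),"squeeze",T(p[:3],[(-.043,-.0605,.1)]))
# carton tab in rack frame: tab top mid px in b ~ (744,267)
for n in (): pass
ta=a([(257+23,207+38)]);
q=tri(a([(290,240)]),b([(744,267)]));print("tab top mid?",q, "rack", T((0,0,-.0823),q-[.5435,.2068,0]))
E
```

```text
[[ 0.6366 -0.1346  0.0388]
 [ 0.6344 -0.2175  0.0449]
 [ 0.549  -0.2133  0.0462]
 [ 0.5541 -0.13    0.0405]]
station [ 0.5717 -0.2466 -0.0603  0.0174  0.0737  0.0425] -3.452553767376026
[[-0.7, -0.3], [-0.3, 0.4], [-0.9, 2.1], [-0.1, 2.1], [-0.3, -3.7], [1.3, -4.5], [0.0, -0.1], [-0.4, -0.4], [-0.8, 0.4], [-2.0, -0.3], [-0.4, -1.1], [-0.7, 0.3], [-1.2, -0.4], [-0.8, -0.4], [-0.6, -0.2], [-1.5, 0.1], [-0.7, 0.7], [-0.7, -0.5]]
pan [[ 0.5934 -0.174   0.0425]] squeeze [[ 0.5251 -0.3044  0.1   ]]
tab top mid? [[0.5602 0.099  0.22  ]] rack [[ 0.0078 -0.1089  0.22  ]]
```

Call:
jog_arm:
  rows:
    - {"delta_pos":[0.0272,-0.0193,-0.0035],"turn":[0,0,0],"claw":1}
    - {"delta_pos":[0.0272,-0.0193,-0.0035],"turn":[0,0,0],"claw":1}
    - {"delta_pos":[0.0272,-0.0193,-0.0035],"turn":[0,0,0],"claw":1}
    - {"delta_pos":[0.0272,-0.0193,-0.0035],"turn":[0,0,0],"claw":1}
    - {"delta_pos":[0.0272,-0.0193,-0.0035],"turn":[0,0,0],"claw":1}
    - {"delta_pos":[0.0272,-0.0193,-0.0035],"turn":[0,0,0],"claw":1}
    - {"delta_pos":[0.0272,-0.0193,-0.0035],"turn":[0,0,0],"claw":1}
    - {"delta_pos":[0.0272,-0.0193,-0.0035],"turn":[0,0,0],"claw":1}
    - {"delta_pos":[0.0272,-0.0193,-0.0035],"turn":[0,0,0],"claw":1}
    - {"delta_pos":[0.0272,-0.0193,-0.0035],"turn":[0,0,0],"claw":1}

```text
time: 1.1
tcp_pos: [0.4036, -0.1954, 0.2852]
orientation: [-180.0, 0.0, 26.7]
contact_force: [0.3, -0.3, 0.1]
width: 0.0853
gripper_force: 0.0
```

Call:
jog_arm:
  rows:
    - {"delta_pos":[0,0,0],"turn":[0,0,-0.138],"claw":1}
    - {"delta_pos":[0,0,0],"turn":[0,0,-0.138],"claw":1}
    - {"delta_pos":[0,0,0],"turn":[0,0,-0.138],"claw":1}
    - {"delta_pos":[0,0,0],"turn":[0,0,-0.138],"claw":1}
    - {"delta_pos":[0,0,0],"turn":[0,0,-0.138],"claw":1}
    - {"delta_pos":[0,0,0],"turn":[0,0,-0.138],"claw":1}
    - {"delta_pos":[0,0,0],"turn":[0,0,-0.138],"claw":1}
    - {"delta_pos":[0,0,0],"turn":[0,0,-0.138],"claw":1}
    - {"delta_pos":[0,0,0],"turn":[0,0,-0.138],"claw":1}
    - {"delta_pos":[0,0,0],"turn":[0,0,-0.138],"claw":1}

```text
time: 2.1
tcp_pos: [0.4031, -0.1966, 0.2849]
orientation: [-180.0, -0.0, 106.1]
contact_force: [-0.6, 0.5, -0.7]
width: 0.0853
gripper_force: 0.0
```

Call:
jog_arm:
  rows:
    - {"delta_pos":[0,0,0],"turn":[0,0,-0.138],"claw":1}
    - {"delta_pos":[0,0,0],"turn":[0,0,-0.138],"claw":1}
    - {"delta_pos":[0,0,0],"turn":[0,0,-0.138],"claw":1}
    - {"delta_pos":[0,0,0],"turn":[0,0,-0.138],"claw":1}
    - {"delta_pos":[0,0,0],"turn":[0,0,-0.138],"claw":1}
    - {"delta_pos":[0,0,0],"turn":[0,0,-0.138],"claw":1}
    - {"delta_pos":[0,0,0],"turn":[0,0,-0.138],"claw":1}
    - {"delta_pos":[0,0,0],"turn":[0,0,-0.138],"claw":1}
    - {"delta_pos":[0,0,0],"turn":[0,0,-0.138],"claw":1}
    - {"delta_pos":[0,0,0],"turn":[0,0,-0.138],"claw":1}

```text
time: 3.1
tcp_pos: [0.4031, -0.1966, 0.2849]
orientation: [180.0, -0.0, -174.8]
contact_force: [0.2, 0.5, -0.1]
width: 0.0851
gripper_force: 0.0
```

Call:
jog_arm:
  rows:
    - {"delta_pos":[-0.0183,0.0279,-0.0045],"turn":[0,0,0.001],"claw":1}
    - {"delta_pos":[-0.0183,0.0279,-0.0045],"turn":[0,0,0.001],"claw":1}
    - {"delta_pos":[-0.0183,0.0279,-0.0045],"turn":[0,0,0.001],"claw":1}
    - {"delta_pos":[-0.0183,0.0279,-0.0045],"turn":[0,0,0.001],"claw":1}
    - {"delta_pos":[-0.0183,0.0279,-0.0045],"turn":[0,0,0.001],"claw":1}
    - {"delta_pos":[-0.0183,0.0279,-0.0045],"turn":[0,0,0.001],"claw":1}
    - {"delta_pos":[-0.0183,0.0279,-0.0045],"turn":[0,0,0.001],"claw":1}
    - {"delta_pos":[-0.0183,0.0279,-0.0045],"turn":[0,0,0.001],"claw":1}
    - {"delta_pos":[-0.0183,0.0279,-0.0045],"turn":[0,0,0.001],"claw":1}
    - {"delta_pos":[-0.0183,0.0279,-0.0045],"turn":[0,0,0.001],"claw":1}

```text
time: 4.1
tcp_pos: [0.5638, 0.0972, 0.33]
orientation: [-180.0, -0.0, -175.7]
contact_force: [0.4, -0.9, -0.9]
width: 0.0855
gripper_force: 0.0
```

```bash
python3 - <<'E'
from h import *
from plant import observe,camera
C["wrist"]=calibration("wrist");im=camera("wrist");cv2.imwrite("pics/w1.png",im[:,:,::-1])
o=observe();print(o["tcp_pos"],o["orientation"])
R=(.5435,.2068,.0823)
for l,p in (("tip",(-.022,-.11,.224)),("join",(.066,-.11,.2175)),("tabtop",(.008,-.11,.2235)),("tabL",(.008,-.092,.2235)),("tabR",(.008,-.128,.2235)),("box++",(.026,-.087,.1935)),("box--",(-.01,-.133,.1935))):
    print(l,proj("wrist",T(R,[p]))[0].round(1))
E
```

```text
[0.56597084 0.10111301 0.33036418] [ 1.79809033e+02  1.12266211e-01 -1.75538883e+02]
tip [320.9 200.1]
join [321.8 314.9]
tabtop [321.2 243.1]
tabL [347.2 242.9]
tabR [295.2 243.4]
box++ [350.4 254.3]
box-- [290.7 209.8]
```

View pics/w1.png

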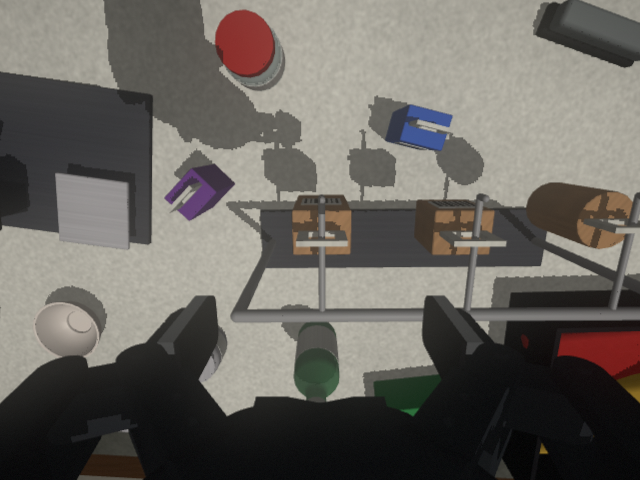

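The wrist view agrees with the fit: hook tip at (321,199), rail join at (322,314) and tab at (322,243), all within 1–2 px. The pan corners appear at (56,174), (130,180), (129,248), (60,238). I'll use them as a third view and check both box heights.

```bash
python3 - <<'E'
from h import *
from plant import observe,camera
np.set_printoptions(precision=4,suppress=True)
C["wrist"]=calibration("wrist")
o=observe();print(o["time"],o["tcp_pos"],o["orientation"])
R=(.5435,.2068,.0823)
for y,h in((-.11,.085),(-.11,.055),(0,.085),(0,.055)): print(y,h,proj("wrist",T(R,[(-.01,y,.1935-h)]))[0])
pw=np.array([(60,238),(129,248),(130,180),(56,174)])  # check order via projection
pt=c1([(51,39),(153,40),(151,143),(48,138)]);ps=c2([(765,178),(668,228),(621,138),(718,94)])
sq=[(.042,.042),(.042,-.042),(-.042,-.042),(-.042,.042)]
pm=proj("wrist",T((.5934,-.174,-.06),[(u,v,.0425) for u,v in sq]));print(pm)
pw=pw[[np.argmin(np.linalg.norm(pw-m,axis=1)) for m in pm]]
f=lambda p:np.r_[tuple((proj(n,T(p[:3],[(u,v,p[3]) for u,v in sq]))-q).ravel()*w for n,q,w in(("scene",ps,1),("top",pt,1),("wrist",pw,1)))]
r=least_squares(f,[.5934,-.174,-.06,.0425],loss="soft_l1");print(r.x,np.degrees(r.x[2]));print(f(r.x).reshape(-1,2).round(1).tolist())
E
```

```text
4.15 [0.566  0.1011 0.3304] [ 179.809     0.1123 -175.5389]
-0.11 0.085 [316.1352 190.9259]
-0.11 0.055 [315.9292 195.3023]
0 0.085 [426.3725 190.2866]
0 0.055 [436.2503 194.6012]
[[124.9721 246.3163]
 [ 55.7295 237.4525]
 [ 50.7195 168.4732]
 [123.8704 178.415 ]]
[ 0.5949 -0.1715 -0.0643  0.0389] -3.6841243855534516
[[0.8, 0.5], [-0.1, 0.6], [0.8, 1.2], [0.8, 0.2], [-1.6, -1.5], [-2.0, 0.0], [-2.6, -0.8], [-2.1, -1.0], [-0.5, -1.1], [-0.1, -0.2], [-0.5, -4.4], [-2.1, -0.3]]
```

Call:
jog_arm:
  rows:
    - {"delta_pos":[0,0,0.012],"turn":[0,0,0],"claw":1}
    - {"delta_pos":[0,0,0.012],"turn":[0,0,0],"claw":1}
    - {"delta_pos":[0,0,0.012],"turn":[0,0,0],"claw":1}
    - {"delta_pos":[0,0,0.012],"turn":[0,0,0],"claw":1}
    - {"delta_pos":[0,0,0.012],"turn":[0,0,0],"claw":1}
    - {"delta_pos":[0,0,0.01],"turn":[0,0,0],"claw":1}
    - {"delta_pos":[0,0,0.01],"turn":[0,0,0],"claw":1}
    - {"delta_pos":[0,0,0.005],"turn":[0,0,0],"claw":1}
    - {"delta_pos":[0,0,0],"turn":[0,0,0],"claw":1}
    - {"delta_pos":[0,0,0],"turn":[0,0,0],"claw":1}

```text
time: 5.15
tcp_pos: [0.5638, 0.0959, 0.2456]
orientation: [-180.0, 0.0, -175.7]
contact_force: [0.2, 0.4, 0.5]
width: 0.0854
gripper_force: 0.0
```

```bash
python3 - <<'E'
from h import *
from plant import observe,camera
np.set_printoptions(precision=4,suppress=True)
c=calibration("wrist");C["wrist"]=c;o=observe();im=camera("wrist");cv2.imwrite("pics/w2.png",im[:,:,::-1])
o2=observe();print(o["tcp_pos"],o["orientation"],o2["tcp_pos"],calibration("wrist")["tvec"]-c["tvec"])
R=(.5435,.2068,.0823)
for y,h in((-.11,.085),(-.11,.055),(0,.085),(0,.055)):
  for x,u in((-.01,.023),(-.01,-.023)): print(y,h,u,"crop a:",((proj("scene",T(R,[(x,y+u,.1935-h)]))[0]-[270,140])*4).round())
for l,p in (("tip",(-.022,-.11,.224)),("tabtop",(.008,-.11,.2235)),("tabL",(.008,-.092,.2235)),("tabR",(.008,-.128,.2235)),("box++",(.026,-.087,.1935)),("box--",(-.01,-.133,.1935))):
    print(l,proj("wrist",T(R,[p]))[0].round(1))
E
```

```text
[0.5638 0.0959 0.2456] [-179.9993    0.026  -175.7448] [0.564  0.0959 0.2458] [ 0.     -0.0002 -0.0001]
-0.11 0.085 0.023 crop a: [290. 317.]
-0.11 0.085 -0.023 crop a: [231. 356.]
-0.11 0.055 0.023 crop a: [292. 288.]
-0.11 0.055 -0.023 crop a: [231. 327.]
0 0.085 0.023 crop a: [427. 229.]
0 0.085 -0.023 crop a: [371. 265.]
0 0.055 0.023 crop a: [432. 198.]
0 0.055 -0.023 crop a: [374. 235.]
tip [324.6 230.9]
tabtop [324.9 294.4]
tabL [364.3 294.1]
tabR [285.5 294.8]
box++ [365.7 301.2]
box-- [280.2 239.3]
```

View pics/w2.png

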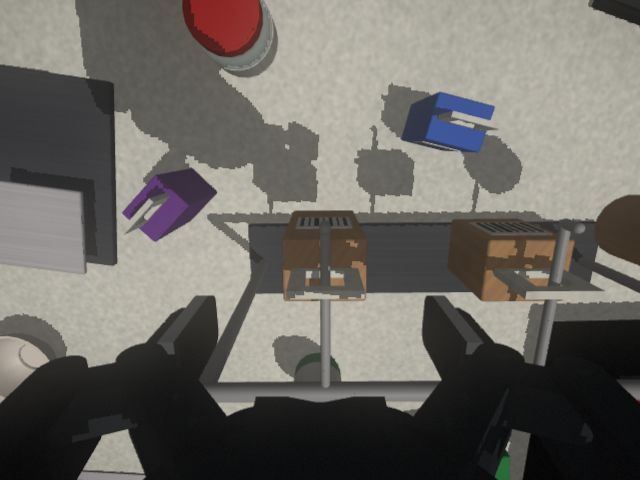

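Call:
jog_arm:
  rows:
    - {"delta_pos":[0.001,0.001,0.008],"turn":[0,0,-0.004],"claw":1}
    - {"delta_pos":[0.001,0.001,0.008],"turn":[0,0,-0.004],"claw":1}
    - {"delta_pos":[0.001,0,0.008],"turn":[0,0,0],"claw":1}
    - {"delta_pos":[0,0,0.01],"turn":[0,0,0],"claw":1}
    - {"delta_pos":[0,0,0.01],"turn":[0,0,0],"claw":1}
    - {"delta_pos":[0,0,0.01],"turn":[0,0,0],"claw":1}
    - {"delta_pos":[0,0,0.008],"turn":[0,0,0],"claw":1}
    - {"delta_pos":[0,0,0.004],"turn":[0,0,0],"claw":1}
    - {"delta_pos":[0,0,0],"turn":[0,0,0],"claw":1}
    - {"delta_pos":[0,0,0],"turn":[0,0,0],"claw":1}

```text
time: 6.2
tcp_pos: [0.5607, 0.0976, 0.1795]
orientation: [-180.0, 0.0, -175.3]
contact_force: [-0.7, 0.3, -0.7]
width: 0.0852
gripper_force: 0.0
```

Call:
jog_arm:
  rows:
    - {"delta_pos":[0,0,0],"turn":[0,0,0],"claw":0.8}
    - {"delta_pos":[0,0,0],"turn":[0,0,0],"claw":0.7}
    - {"delta_pos":[0,0,0],"turn":[0,0,0],"claw":0.62}
    - {"delta_pos":[0,0,0],"turn":[0,0,0],"claw":0.58}
    - {"delta_pos":[0,0,0],"turn":[0,0,0],"claw":0.54}
    - {"delta_pos":[0,0,0],"turn":[0,0,0],"claw":0.5}
    - {"delta_pos":[0,0,0],"turn":[0,0,0],"claw":0.45}
    - {"delta_pos":[0,0,0],"turn":[0,0,0],"claw":0.4}
    - {"delta_pos":[0,0,0],"turn":[0,0,0],"claw":0.4}
    - {"delta_pos":[0,0,0],"turn":[0,0,0],"claw":0.4}

```text
time: 7.2
tcp_pos: [0.5605, 0.0977, 0.1795]
orientation: [180.0, 0.0, -175.3]
contact_force: [-1.1, 0.7, 3.1]
width: 0.0452
gripper_force: 60.9
```

Call:
jog_arm:
  rows:
    - {"delta_pos":[0,0,-0.002],"turn":[0,0,0],"claw":0.4}
    - {"delta_pos":[0,0,-0.002],"turn":[0,0,0],"claw":0.4}
    - {"delta_pos":[0,0,-0.002],"turn":[0,0,0],"claw":0.4}
    - {"delta_pos":[0,0,-0.002],"turn":[0,0,0],"claw":0.4}
    - {"delta_pos":[0,0,-0.002],"turn":[0,0,0],"claw":0.4}
    - {"delta_pos":[0,0,-0.0015],"turn":[0,0,0],"claw":0.4}
    - {"delta_pos":[0,0,0],"turn":[0,0,0],"claw":0.4}
    - {"delta_pos":[0,0,0],"turn":[0,0,0],"claw":0.4}
    - {"delta_pos":[0,0,0],"turn":[0,0,0],"claw":0.4}
    - {"delta_pos":[0,0,0],"turn":[0,0,0],"claw":0.4}

```text
time: 8.2
tcp_pos: [0.5604, 0.0976, 0.1907]
orientation: [-180.0, -0.0, -175.3]
contact_force: [-0.7, -0.3, -2.1]
width: 0.0452
gripper_force: 61.3
```

Call:
jog_arm:
  rows:
    - {"delta_pos":[0.005,0,0],"turn":[0,0,0],"claw":0.4}
    - {"delta_pos":[0.005,0,0],"turn":[0,0,0],"claw":0.4}
    - {"delta_pos":[0.005,0,0],"turn":[0,0,0],"claw":0.4}
    - {"delta_pos":[0.005,0,0],"turn":[0,0,0],"claw":0.4}
    - {"delta_pos":[0.005,0,0],"turn":[0,0,0],"claw":0.4}
    - {"delta_pos":[0.005,0,0],"turn":[0,0,0],"claw":0.4}
    - {"delta_pos":[0.005,0,0],"turn":[0,0,0],"claw":0.4}
    - {"delta_pos":[0.005,0,0],"turn":[0,0,0],"claw":0.4}
    - {"delta_pos":[0.005,0,0],"turn":[0,0,0],"claw":0.4}
    - {"delta_pos":[0.005,0,0],"turn":[0,0,0],"claw":0.4}

```text
time: 9.2
tcp_pos: [0.5102, 0.0935, 0.1908]
orientation: [-180.0, -0.0, -175.3]
contact_force: [0.1, 0.9, -1.8]
width: 0.045
gripper_force: 61.3
```

Call:
jog_arm:
  rows:
    - {"delta_pos":[0.008,0,0],"turn":[0,0,0],"claw":0.4}
    - {"delta_pos":[0.008,0,0],"turn":[0,0,0],"claw":0.4}
    - {"delta_pos":[0.008,0,0],"turn":[0,0,0],"claw":0.4}
    - {"delta_pos":[0.008,0,0],"turn":[0,0,0],"claw":0.4}
    - {"delta_pos":[0.008,0,0],"turn":[0,0,0],"claw":0.4}
    - {"delta_pos":[0,0,-0.014],"turn":[0,0,0],"claw":0.4}
    - {"delta_pos":[0,0,-0.014],"turn":[0,0,0],"claw":0.4}
    - {"delta_pos":[0,0,-0.014],"turn":[0,0,0],"claw":0.4}
    - {"delta_pos":[0,0,-0.014],"turn":[0,0,0],"claw":0.4}
    - {"delta_pos":[0,0,-0.014],"turn":[0,0,0],"claw":0.4}

```text
time: 10.2
tcp_pos: [0.4703, 0.0902, 0.2614]
orientation: [180.0, 0.0, -175.3]
contact_force: [0.8, -0.4, -2.1]
width: 0.0452
gripper_force: 61.4
```

Call:
jog_arm:
  rows:
    - {"delta_pos":[0,0,0],"turn":[0,0,-0.1426],"claw":0.4}
    - {"delta_pos":[0,0,0],"turn":[0,0,-0.1426],"claw":0.4}
    - {"delta_pos":[0,0,0],"turn":[0,0,-0.1426],"claw":0.4}
    - {"delta_pos":[0,0,0],"turn":[0,0,-0.1426],"claw":0.4}
    - {"delta_pos":[0,0,0],"turn":[0,0,-0.1426],"claw":0.4}
    - {"delta_pos":[0,0,0],"turn":[0,0,-0.1426],"claw":0.4}
    - {"delta_pos":[0,0,0],"turn":[0,0,-0.1426],"claw":0.4}
    - {"delta_pos":[0,0,0],"turn":[0,0,-0.1426],"claw":0.4}
    - {"delta_pos":[0,0,0],"turn":[0,0,-0.1426],"claw":0.4}
    - {"delta_pos":[0,0,0],"turn":[0,0,-0.1426],"claw":0.4}

```text
time: 11.2
tcp_pos: [0.4703, 0.0902, 0.2608]
orientation: [180.0, -0.0, -93.2]
contact_force: [0.2, -0.6, -0.2]
width: 0.045
gripper_force: 61.3
```

```bash
python3 - <<'E'
from plant import observe
import numpy as np
o=observe();print(o["time"],o["tcp_pos"],o["orientation"],o["contact_force"],o["joint_positions"])
y=np.radians(o["orientation"][2]);d=np.array([.594,-.173])-o["tcp_pos"][:2]
print("tool delta",d@[np.cos(y),np.sin(y)],d@[np.sin(y),-np.cos(y)])
E
```

```text
11.2 [0.47031624 0.09021331 0.2607685 ] [ 1.79998411e+02 -5.68945145e-04 -9.32489926e+01] [ 0.24479369 -0.60018732 -0.16863846] [ 2.01775623e+00  1.07285470e+01 -2.01504867e+01  5.91226012e+01
 -4.20653400e-04 -8.47332511e+01]
tool delta 0.25578043215858604 -0.13840263684463447
```

Call:
jog_arm:
  rows:
    - {"delta_pos":[0.012,-0.0173,0],"turn":[0,0,0],"claw":0.4}
    - {"delta_pos":[0.012,-0.0173,0],"turn":[0,0,0],"claw":0.4}
    - {"delta_pos":[0.012,-0.0173,0],"turn":[0,0,0],"claw":0.4}
    - {"delta_pos":[0.012,-0.0173,0],"turn":[0,0,0],"claw":0.4}
    - {"delta_pos":[0.012,-0.0173,0],"turn":[0,0,0],"claw":0.4}
    - {"delta_pos":[0.012,-0.0173,0],"turn":[0,0,0],"claw":0.4}
    - {"delta_pos":[0.012,-0.0173,0],"turn":[0,0,0],"claw":0.4}
    - {"delta_pos":[0.012,-0.0173,0],"turn":[0,0,0],"claw":0.4}
    - {"delta_pos":[0,0,0],"turn":[0,0,0],"claw":0.4}
    - {"delta_pos":[0,0,0],"turn":[0,0,0],"claw":0.4}

```text
time: 12.2
tcp_pos: [0.6023, -0.0143, 0.2604]
orientation: [179.9, 0.0, -93.6]
contact_force: [-1.2, 0.1, -0.3]
width: 0.0449
gripper_force: 61.7
```

```bash
python3 - <<'E'
from h import *
from plant import observe,camera
np.set_printoptions(precision=4,suppress=True)
c=calibration("wrist");C["wrist"]=c;o=observe();im=camera("wrist");cv2.imwrite("pics/w3.png",im[:,:,::-1])
np.savez("w3.npz",**c)
print(o["tcp_pos"],o["orientation"],calibration("wrist")["tvec"]-c["tvec"])
sq=[(.042,.042),(.042,-.042),(-.042,-.042),(-.042,.042)]
print(proj("wrist",T((.594,-.173,-.063),[(u,v,.0425) for u,v in sq])))
G=[(-.008,-.051,.113),(-.008,-.079,.113),(-.122,-.079,.113),(-.122,-.051,.113),(.048,-.009,.128),(.048,-.095,.128),(-.008,-.095,.128),(-.008,-.009,.128)]
print(proj("wrist",T((.5717,-.2466,-.0603),G)))
E
```

```text
[ 0.6023 -0.0143  0.2604] [179.9351   0.0205 -93.6138] [-0.0003 -0.0001  0.0002]
[[270.6843  88.8864]
 [266.7572 -18.492 ]
 [365.9872 -18.5425]
 [362.7311  88.8073]]
[[ 358.5387 -240.5749]
 [ 359.8749 -307.3831]
 [ 562.6477 -308.0586]
 [ 553.6686 -241.2396]
 [ 262.089  -170.2497]
 [ 253.7817 -388.0967]
 [ 364.1038 -388.454 ]
 [ 359.4397 -170.5891]]
```

View pics/w3.png

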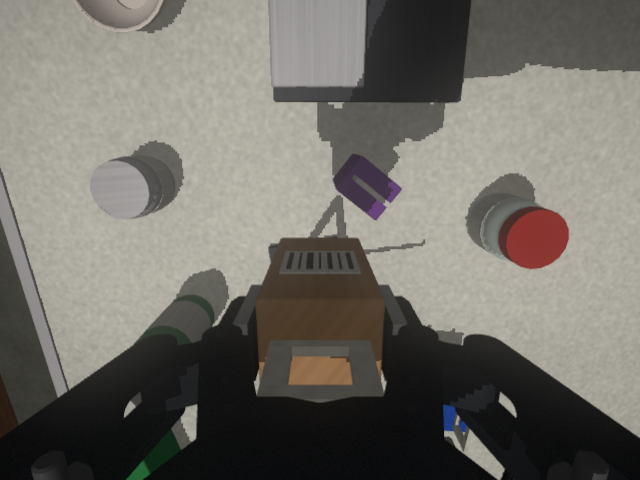

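Call:
jog_arm:
  rows:
    - {"delta_pos":[0.018,0,0],"turn":[0,0,0],"claw":0.4}
    - {"delta_pos":[0.018,0,0],"turn":[0,0,0],"claw":0.4}
    - {"delta_pos":[0.018,0,0],"turn":[0,0,0],"claw":0.4}
    - {"delta_pos":[0.018,0,0],"turn":[0,0,0],"claw":0.4}
    - {"delta_pos":[0.018,0,0],"turn":[0,0,0],"claw":0.4}
    - {"delta_pos":[0.018,0,0],"turn":[0,0,0],"claw":0.4}
    - {"delta_pos":[0.018,0,0],"turn":[0,0,0],"claw":0.4}
    - {"delta_pos":[0.018,0,0],"turn":[0,0,0],"claw":0.4}
    - {"delta_pos":[0.015,-0.0007,0],"turn":[0,0,0],"claw":0.4}
    - {"delta_pos":[0,0,0],"turn":[0,0,0],"claw":0.4}

```text
time: 13.25
tcp_pos: [0.5936, -0.1753, 0.2606]
orientation: [-180.0, -0.0, -93.7]
contact_force: [-0.3, -0.2, -0.7]
width: 0.045
gripper_force: 61.7
```

Call:
jog_arm:
  rows:
    - {"delta_pos":[0,0,0.015],"turn":[0,0,0],"claw":0.4}
    - {"delta_pos":[0,0,0.015],"turn":[0,0,0],"claw":0.4}
    - {"delta_pos":[0,0,0.015],"turn":[0,0,0],"claw":0.4}
    - {"delta_pos":[0,0,0.015],"turn":[0,0,0],"claw":0.4}
    - {"delta_pos":[0,0,0.015],"turn":[0,0,0],"claw":0.4}
    - {"delta_pos":[0,0,0.015],"turn":[0,0,0],"claw":0.4}
    - {"delta_pos":[0,0,0.015],"turn":[0,0,0],"claw":0.4}
    - {"delta_pos":[0,0,0.01],"turn":[0,0,0],"claw":0.4}
    - {"delta_pos":[0,0,0.006],"turn":[0,0,0],"claw":0.4}
    - {"delta_pos":[0,0,0],"turn":[0,0,0],"claw":0.4}

```text
time: 14.25
tcp_pos: [0.5933, -0.1726, 0.1391]
orientation: [179.9, 0.0, -93.6]
contact_force: [0.0, 0.0, -1.3]
width: 0.0451
gripper_force: 61.7
```

```bash
python3 - <<'E'
from h import *
from plant import observe,camera
np.set_printoptions(precision=4,suppress=True)
o=observe();print(o["tcp_pos"],o["orientation"],o["contact_force"])
s=camera("scene");cv2.imwrite("pics/s2.png",cv2.resize(s[200:350,150:320],(680,600),interpolation=cv2.INTER_CUBIC)[:,:,::-1])
t=camera("top")
w=camera("wrist");cv2.imwrite("pics/w4.png",w[:,:,::-1]);cv2.imwrite("pics/t2.png",t[:,:,::-1])
E
```

```text
[ 0.5933 -0.1726  0.1391] [179.9307   0.0347 -93.5658] [ 0.0451  0.0456 -1.3132]
```

View pics/w4.png

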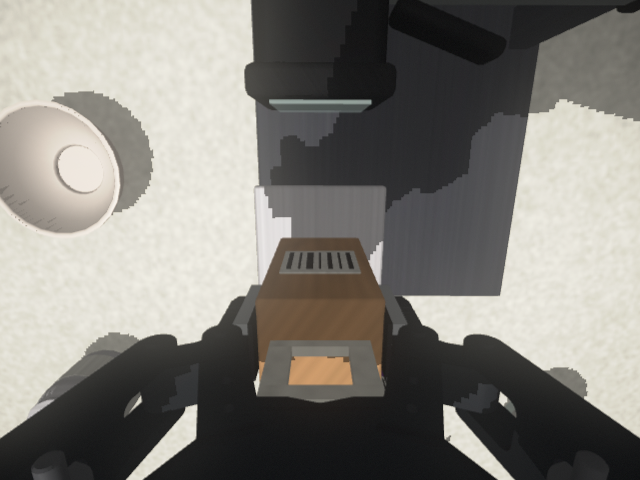

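The box hangs centred over the pan: the pan's columns run 254–385 and the box bottom's 281–360. The barcode faces the window at (320,103).

```bash
python3 - <<'E'
from h import *
np.set_printoptions(precision=4,suppress=True)
c=calibration("wrist")
R=cv2.Rodrigues(c["rvec"])[0];cc=-R.T@c["tvec"]
def bp(px,z):
    d=R.T@np.linalg.inv(c["camera_matrix"])@[px[0],px[1],1];return cc+d*(z-cc[2])/d[2]
print("cam",cc)
for z in(.042,.046,.05):print("pan far edge",z,bp((255,186),z),bp((385,186),z))
print("box bottom front edge",bp((281,238),.068),bp((360,238),.068))
for z in(.09,.1,.11,.12): print("window top edge",z,bp((270,101),z),bp((371,100),z))
p=(.5934,-.173,-.063); pan=np.array([.0195,.0737]) 
for px,z in (((395,35),.11),((500,60),.11),((505,40),.11),((390,15),.11)): print("trigger",bp(px,z))
E
```

```text
cam [ 0.589  -0.2418  0.2636]
pan far edge 0.042 [ 0.6321 -0.2185  0.042 ] [ 0.5493 -0.2132  0.042 ]
pan far edge 0.046 [ 0.6313 -0.2189  0.046 ] [ 0.55   -0.2137  0.046 ]
pan far edge 0.05 [ 0.6305 -0.2193  0.05  ] [ 0.5507 -0.2143  0.05  ]
box bottom front edge [ 0.6153 -0.19    0.068 ] [ 0.569  -0.1871  0.068 ]
window top edge 0.09 [ 0.6112 -0.2625  0.09  ] [ 0.5639 -0.2599  0.09  ]
window top edge 0.1 [ 0.6099 -0.2613  0.1   ] [ 0.5654 -0.2589  0.1   ]
window top edge 0.11 [ 0.6087 -0.2601  0.11  ] [ 0.5668 -0.2578  0.11  ]
window top edge 0.12 [ 0.6074 -0.2589  0.12  ] [ 0.5683 -0.2568  0.12  ]
trigger [ 0.5568 -0.2812  0.11  ]
trigger [ 0.5147 -0.2696  0.11  ]
trigger [ 0.5132 -0.2767  0.11  ]
trigger [ 0.5587 -0.2883  0.11  ]
```

Call:
jog_arm:
  rows:
    - {"delta_pos":[0.001,0,0.003],"turn":[0,0,0],"claw":0.4}
    - {"delta_pos":[0.001,0,0.003],"turn":[0,0,0],"claw":0.4}
    - {"delta_pos":[0,0,0.003],"turn":[0,0,0],"claw":0.4}
    - {"delta_pos":[0,0,0.003],"turn":[0,0,0],"claw":0.4}
    - {"delta_pos":[0,0,0.002],"turn":[0,0,0],"claw":0.4}
    - {"delta_pos":[0,0,0.002],"turn":[0,0,0],"claw":0.4}
    - {"delta_pos":[0,0,0.001],"turn":[0,0,0],"claw":0.4}
    - {"delta_pos":[0,0,0.001],"turn":[0,0,0],"claw":0.4}
    - {"delta_pos":[0,0,0],"turn":[0,0,0],"claw":0.4}
    - {"delta_pos":[0,0,0],"turn":[0,0,0],"claw":0.4}

```text
time: 15.4
tcp_pos: [0.5935, -0.175, 0.1218]
orientation: [-180.0, -0.0, -93.6]
contact_force: [0.5, -0.3, -0.9]
width: 0.045
gripper_force: 61.7
```

```bash
python3 -c "
from plant import observe;o=observe();print(o['tcp_pos'],o['contact_force'],o['wrist_torque'])"
```

```text
[ 0.59354873 -0.17496181  0.12182703] [ 0.45845527 -0.32292415 -0.94473769] [-0.01934945 -0.03909298 -0.00952264]
```

Call:
jog_arm:
  rows:
    - {"delta_pos":[0,0,0.001],"turn":[0,0,0],"claw":0.4}
    - {"delta_pos":[0,0,0.001],"turn":[0,0,0],"claw":0.4}
    - {"delta_pos":[0,0,0.001],"turn":[0,0,0],"claw":0.4}
    - {"delta_pos":[0,0,0.001],"turn":[0,0,0],"claw":0.4}
    - {"delta_pos":[0,0,0],"turn":[0,0,0],"claw":0.4}
    - {"delta_pos":[0,0,0],"turn":[0,0,0],"claw":0.4}
    - {"delta_pos":[0,0,0],"turn":[0,0,0],"claw":0.4}
    - {"delta_pos":[0,0,0],"turn":[0,0,0],"claw":0.4}
    - {"delta_pos":[0,0,0],"turn":[0,0,0],"claw":0.4}
    - {"delta_pos":[0,0,0],"turn":[0,0,0],"claw":0.4}

```text
time: 16.4
tcp_pos: [0.5935, -0.175, 0.1178]
orientation: [180.0, 0.0, -93.6]
contact_force: [-0.7, 0.7, -0.1]
width: 0.0449
gripper_force: 61.7
```

Call:
jog_arm:
  rows:
    - {"delta_pos":[0,0,0.001],"turn":[0,0,0],"claw":0.4}
    - {"delta_pos":[0,0,0.001],"turn":[0,0,0],"claw":0.4}
    - {"delta_pos":[0,0,0.001],"turn":[0,0,0],"claw":0.4}
    - {"delta_pos":[0,0,0],"turn":[0,0,0],"claw":0.4}
    - {"delta_pos":[0,0,0],"turn":[0,0,0],"claw":0.4}
    - {"delta_pos":[0,0,0],"turn":[0,0,0],"claw":0.4}
    - {"delta_pos":[0,0,0],"turn":[0,0,0],"claw":0.4}
    - {"delta_pos":[0,0,0],"turn":[0,0,0],"claw":0.4}
    - {"delta_pos":[0,0,0],"turn":[0,0,0],"claw":0.4}
    - {"delta_pos":[0,0,0],"turn":[0,0,0],"claw":0.4}

```text
time: 17.4
tcp_pos: [0.5935, -0.175, 0.1148]
orientation: [-180.0, -0.0, -93.6]
contact_force: [-1.3, 0.1, 3.9]
width: 0.0452
gripper_force: 62.1
```

Call:
jog_arm:
  rows:
    - {"delta_pos":[0,0,-0.001],"turn":[0,0,0],"claw":0.4}
    - {"delta_pos":[0,0,-0.001],"turn":[0,0,0],"claw":0.4}
    - {"delta_pos":[0,0,-0.0005],"turn":[0,0,0],"claw":0.4}
    - {"delta_pos":[0,0,0],"turn":[0,0,0],"claw":0.4}
    - {"delta_pos":[0,0,0],"turn":[0,0,0],"claw":0.4}
    - {"delta_pos":[0,0,0],"turn":[0,0,0],"claw":0.4}
    - {"delta_pos":[0,0,0],"turn":[0,0,0],"claw":0.4}
    - {"delta_pos":[0,0,0],"turn":[0,0,0],"claw":0.4}
    - {"delta_pos":[0,0,0],"turn":[0,0,0],"claw":0.4}
    - {"delta_pos":[0,0,0],"turn":[0,0,0],"claw":0.4}

```text
time: 18.4
tcp_pos: [0.5935, -0.1749, 0.1173]
orientation: [-180.0, 0.0, -93.6]
contact_force: [0.0, 0.2, 0.4]
width: 0.0453
gripper_force: 61.8
```

Call:
jog_arm:
  rows:
    - {"delta_pos":[0,0,0],"turn":[0,0,0],"claw":0.5}
    - {"delta_pos":[0,0,0],"turn":[0,0,0],"claw":0.54}
    - {"delta_pos":[0,0,0],"turn":[0,0,0],"claw":0.57}
    - {"delta_pos":[0,0,0],"turn":[0,0,0],"claw":0.6}
    - {"delta_pos":[0,0,0],"turn":[0,0,0],"claw":0.65}
    - {"delta_pos":[0,0,0],"turn":[0,0,0],"claw":0.7}
    - {"delta_pos":[0,0,0],"turn":[0,0,0],"claw":0.75}
    - {"delta_pos":[0,0,0],"turn":[0,0,0],"claw":0.8}
    - {"delta_pos":[0,0,0],"turn":[0,0,0],"claw":0.85}
    - {"delta_pos":[0,0,0],"turn":[0,0,0],"claw":0.9}

```text
time: 19.4
tcp_pos: [0.5935, -0.1749, 0.1173]
orientation: [-180.0, 0.0, -93.6]
contact_force: [-0.4, -0.1, 0.1]
width: 0.0771
gripper_force: 0.0
```

Call:
jog_arm:
  rows:
    - {"delta_pos":[0,0,-0.005],"turn":[0,0,0],"claw":1}
    - {"delta_pos":[0,0,-0.01],"turn":[0,0,0],"claw":1}
    - {"delta_pos":[0,0,-0.015],"turn":[0,0,0],"claw":1}
    - {"delta_pos":[0,0,-0.02],"turn":[0,0,0],"claw":1}
    - {"delta_pos":[0,0,-0.02],"turn":[0,0,0],"claw":1}
    - {"delta_pos":[0,0,-0.02],"turn":[0,0,0],"claw":1}
    - {"delta_pos":[0,0,-0.02],"turn":[0,0,0],"claw":1}
    - {"delta_pos":[0,0,-0.02],"turn":[0,0,0],"claw":1}
    - {"delta_pos":[0,0,-0.01],"turn":[0,0,0],"claw":1}
    - {"delta_pos":[0,0,0],"turn":[0,0,0],"claw":1}

```text
time: 20.4
tcp_pos: [0.5944, -0.1753, 0.2595]
orientation: [-179.8, -0.1, -93.6]
contact_force: [0.0, 0.7, 0.4]
width: 0.0857
gripper_force: 0.0
```

```bash
python3 - <<'E'
from h import *
from plant import observe,camera
np.set_printoptions(precision=4,suppress=True)
c=calibration("wrist");o=observe();im=camera("wrist");cv2.imwrite("pics/w5.png",im[:,:,::-1]);np.savez("w5.npz",**c)
print(o["tcp_pos"],o["orientation"],calibration("wrist")["tvec"]-c["tvec"])
E
```

```text
[ 0.5944 -0.1753  0.2595] [-179.7974   -0.0739  -93.5837] [-0.0012 -0.0004 -0.0002]
```

View pics/w5.png

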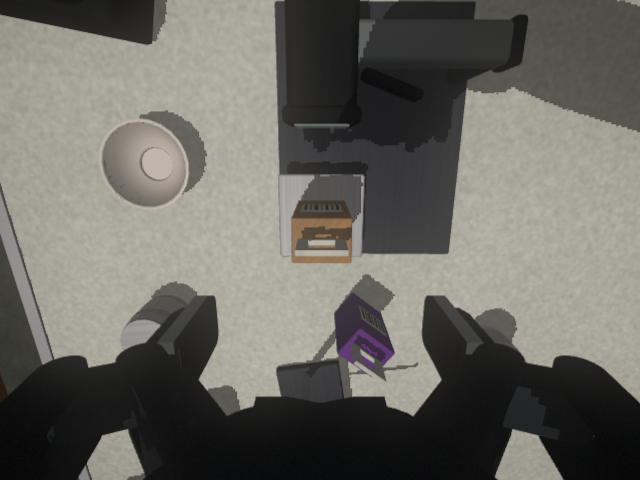

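```bash
python3 - <<'E'
from h import *
np.set_printoptions(precision=4,suppress=True)
c=np.load("w5.npz");R=cv2.Rodrigues(c["rvec"])[0];cc=-R.T@c["tvec"]
def bp(px,z):
    d=R.T@np.linalg.inv(c["camera_matrix"])@[px[0],px[1],1];return cc+d*(z-cc[2])/d[2]
# station pose from pan centre (.593,-.1735), yaw -3.63deg; guess pan=(px,py)
a=np.radians(-3.63);pan=np.array([.5933,-.1738]);Rs=np.array([[np.cos(a),-np.sin(a)],[np.sin(a),np.cos(a)]])
def st(px,z): return Rs.T@(bp(px,z)[:2]-pan)   # in pan axes
for n,px,z in(("grip back/head",(358,21),.113),("grip back end",(512,17),.113),("grip side bottom",(400,67),.087),("grip front top(47?)",(400,47),.113),("cap end",(527,17),.113),("trig hinge",(363,72),.11),("trig tip front",(420,101),.11),("trig tip end",(423,93),.11),("head -x edge",(358,60),.128),("head bezel -x",(360,118),.128),("head +x",(284,118),.128),("tab L",(297,238),.16),("tab R",(352,238),.16)):
    print(n,st(px,z))
im=cv2.imread("pics/w5.png").astype(int).sum(2)/3
print(im[0:110:2,450].round().astype(int)); print(im[0:110:2,395].round().astype(int))
E
```

```text
grip back/head [-0.0253 -0.1517]
grip back end [-0.1307 -0.1541]
grip side bottom [-0.0614 -0.128 ]
grip front top(47?) [-0.0552 -0.1357]
cap end [-0.141 -0.154]
trig hinge [-0.0301 -0.1202]
trig tip front [-0.0727 -0.1007]
trig tip end [-0.0745 -0.1062]
head -x edge [-0.0246 -0.1243]
head bezel -x [-0.027  -0.0877]
head +x [ 0.0259 -0.0877]
tab L [ 0.0161 -0.0098]
tab R [-0.0207 -0.0098]
[82 37 34 33 34 33 33 32 32 33 46 48 49 50 49 49 49 49 50 50 50 50 50 48
 49 50 49 48 49 47 43 39 38 38 34 27 29 29 29 30 30 29 34 36 35 35 37 38
 38 38 38 38 39 38 40]
[158  42  38  36  37  37  37  36  36  37  48  50  53  53  52  52  53  52
  50  52  50  51  51  51  52  51  50  51  50  46  41  38  35  35  32  29
  31  29  31  21  12  14  16  15  13  13  13  12  28  30  30  30  29  32
  30]
```

Call:
jog_arm:
  rows:
    - {"delta_pos":[0.0132,0.0064,0],"turn":[0,0,0],"claw":1}
    - {"delta_pos":[0.0132,0.0064,0],"turn":[0,0,0],"claw":1}
    - {"delta_pos":[0.0132,0.0064,0],"turn":[0,0,0],"claw":1}
    - {"delta_pos":[0.0132,0.0064,0],"turn":[0,0,0],"claw":1}
    - {"delta_pos":[0.0132,0.0064,0],"turn":[0,0,0],"claw":1}
    - {"delta_pos":[0.0132,0.0064,0],"turn":[0,0,0],"claw":1}
    - {"delta_pos":[0.0132,0.0064,0],"turn":[0,0,0],"claw":1}
    - {"delta_pos":[0.0132,0.0064,0],"turn":[0,0,0],"claw":1}
    - {"delta_pos":[0.0132,0.0064,0],"turn":[0,0,0],"claw":1}
    - {"delta_pos":[0.0132,0.0064,0],"turn":[0,0,0],"claw":1}

```text
time: 21.45
tcp_pos: [0.5207, -0.3038, 0.2573]
orientation: [-180.0, -0.0, -93.6]
contact_force: [0.8, -0.1, 0.2]
width: 0.0854
gripper_force: 0.0
```

Call:
jog_arm:
  rows:
    - {"delta_pos":[0,0,0],"turn":[0,0,0.145],"claw":1}
    - {"delta_pos":[0,0,0],"turn":[0,0,0.145],"claw":1}
    - {"delta_pos":[0,0,0],"turn":[0,0,0.145],"claw":1}
    - {"delta_pos":[0,0,0],"turn":[0,0,0.145],"claw":1}
    - {"delta_pos":[0,0,0],"turn":[0,0,0.145],"claw":1}
    - {"delta_pos":[0,0,0],"turn":[0,0,0.145],"claw":1}
    - {"delta_pos":[0,0,0],"turn":[0,0,0.145],"claw":1}
    - {"delta_pos":[0,0,0],"turn":[0,0,0.145],"claw":1}
    - {"delta_pos":[0,0,0],"turn":[0,0,0.145],"claw":1}
    - {"delta_pos":[0,0,0],"turn":[0,0,0.145],"claw":1}

```text
time: 22.45
tcp_pos: [0.5211, -0.3032, 0.2573]
orientation: [180.0, -0.0, -177.0]
contact_force: [0.7, -0.1, 0.4]
width: 0.0853
gripper_force: 0.0
```

Call:
jog_arm:
  rows:
    - {"delta_pos":[0,0,0],"turn":[0,0,0.12],"claw":1}
    - {"delta_pos":[0,0,0.015],"turn":[0,0,0],"claw":1}
    - {"delta_pos":[0,0,0.015],"turn":[0,0,0],"claw":1}
    - {"delta_pos":[0,0,0.015],"turn":[0,0,0],"claw":1}
    - {"delta_pos":[0,0,0.015],"turn":[0,0,0],"claw":1}
    - {"delta_pos":[0,0,0.015],"turn":[0,0,0],"claw":1}
    - {"delta_pos":[0,0,0.015],"turn":[0,0,0],"claw":1}
    - {"delta_pos":[0,0,0],"turn":[0,0,0],"claw":1}
    - {"delta_pos":[0,0,0],"turn":[0,0,0],"claw":1}
    - {"delta_pos":[0,0,0],"turn":[0,0,0],"claw":1}

```text
time: 23.45
tcp_pos: [0.5218, -0.3033, 0.1683]
orientation: [-180.0, 0.1, 176.5]
contact_force: [1.2, -0.7, 0.2]
width: 0.0855
gripper_force: 0.0
```

```bash
python3 - <<'E'
from h import *
from plant import observe,camera
np.set_printoptions(precision=4,suppress=True)
c=calibration("wrist");o=observe();im=camera("wrist");cv2.imwrite("pics/w6.png",im[:,:,::-1]);C["wrist"]=c
print(o["tcp_pos"],o["orientation"],calibration("wrist")["tvec"]-c["tvec"])
a=np.radians(-3.63);Rs=np.array([[np.cos(a),-np.sin(a)],[np.sin(a),np.cos(a)]])
s=np.array([.5933,-.1738])+Rs@[-.063,-.134];y=np.radians(o["orientation"][2]);d=s-o["tcp_pos"][:2]
print("squeeze",s,"tool delta",d@[np.cos(y),np.sin(y)],d@[np.sin(y),-np.cos(y)])
P=np.array([.5933,-.1738])+(Rs@np.array([(-.063,-.1525),(-.063,-.1245),(-.063,-.104),(-.141,-.1525),(-.028,-.1525),(-.028,-.1245)]).T).T
print(proj("wrist",np.c_[P,[.113,.113,.11,.113,.113,.113]]))
E
```

```text
[ 0.5218 -0.3033  0.1683] [-179.9521    0.0711  176.4519] [ 0.     -0.0001 -0.0001]
squeeze [ 0.5219 -0.3035] tool delta -0.00017448299964387338 -0.00023417044629821222
[[286.3247 274.5313]
 [337.0879 274.5688]
 [373.4442 272.6366]
 [282.2395 125.6159]
 [287.8763 331.0917]
 [336.2251 331.1295]]
```

View pics/w6.png

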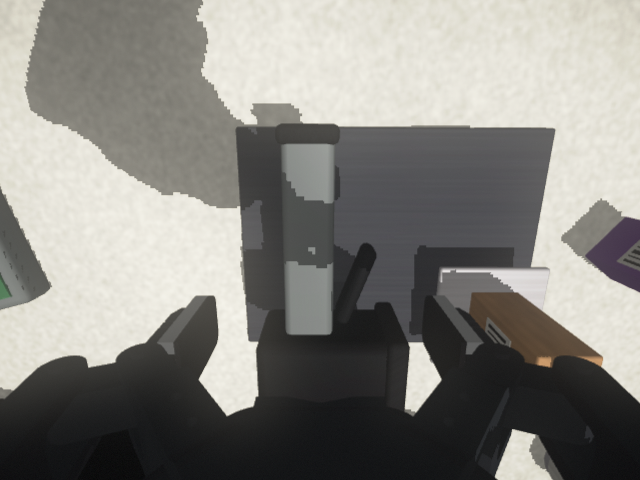

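Call:
jog_arm:
  rows:
    - {"delta_pos":[0,0,0.01],"turn":[0,0,0],"claw":1}
    - {"delta_pos":[0,0,0.01],"turn":[0,0,0],"claw":1}
    - {"delta_pos":[0,0,0.01],"turn":[0,0,0],"claw":1}
    - {"delta_pos":[0,0,0.01],"turn":[0,0,0],"claw":1}
    - {"delta_pos":[0,0,0.01],"turn":[0,0,0],"claw":1}
    - {"delta_pos":[0,0,0.01],"turn":[0,0,0],"claw":1}
    - {"delta_pos":[0,0,0.006],"turn":[0,0,0],"claw":1}
    - {"delta_pos":[0,0,0.002],"turn":[0,0,0],"claw":1}
    - {"delta_pos":[0,0,0],"turn":[0,0,0],"claw":1}
    - {"delta_pos":[0,0,0],"turn":[0,0,0],"claw":1}

```text
time: 24.5
tcp_pos: [0.5216, -0.3029, 0.0997]
orientation: [-180.0, 0.0, 176.5]
contact_force: [-0.2, -0.5, -1.0]
width: 0.0854
gripper_force: 0.0
```

Call:
jog_arm:
  rows:
    - {"delta_pos":[0,0,0],"turn":[0,0,0],"claw":0.85}
    - {"delta_pos":[0,0,0],"turn":[0,0,0],"claw":0.75}
    - {"delta_pos":[0,0,0],"turn":[0,0,0],"claw":0.7}
    - {"delta_pos":[0,0,0],"turn":[0,0,0],"claw":0.65}
    - {"delta_pos":[0,0,0],"turn":[0,0,0],"claw":0.6}
    - {"delta_pos":[0,0,0],"turn":[0,0,0],"claw":0.56}
    - {"delta_pos":[0,0,0],"turn":[0,0,0],"claw":0.53}
    - {"delta_pos":[0,0,0],"turn":[0,0,0],"claw":0.5}
    - {"delta_pos":[0,0,0],"turn":[0,0,0],"claw":0.48}
    - {"delta_pos":[0,0,0],"turn":[0,0,0],"claw":0.46}

```text
time: 25.5
tcp_pos: [0.521, -0.3041, 0.0996]
orientation: [-179.8, -0.0, 176.4]
contact_force: [-3.8, -1.6, 3.3]
width: 0.0396
gripper_force: 6.6
```

Call:
jog_arm:
  rows:
    - {"delta_pos":[0,0,0],"turn":[0,0,0],"claw":0.44}
    - {"delta_pos":[0,0,0],"turn":[0,0,0],"claw":0.42}
    - {"delta_pos":[0,0,0],"turn":[0,0,0],"claw":0.4}
    - {"delta_pos":[0,0,0],"turn":[0,0,0],"claw":0.38}
    - {"delta_pos":[0,0,0],"turn":[0,0,0],"claw":0.38}
    - {"delta_pos":[0,0,0],"turn":[0,0,0],"claw":0.38}
    - {"delta_pos":[0,0,0],"turn":[0,0,0],"claw":0.38}
    - {"delta_pos":[0,0,0],"turn":[0,0,0],"claw":0.38}
    - {"delta_pos":[0,0,0],"turn":[0,0,0],"claw":0.38}
    - {"delta_pos":[0,0,0],"turn":[0,0,0],"claw":0.38}

```text
time: 26.5
tcp_pos: [0.5209, -0.3053, 0.1]
orientation: [-179.7, -0.0, 176.4]
contact_force: [-5.7, -3.4, 5.3]
width: 0.0363
gripper_force: 60.3
```

Call:
jog_arm:
  rows:
    - {"delta_pos":[0,0,0],"turn":[0,0,0],"claw":0.5}
    - {"delta_pos":[0,0,0],"turn":[0,0,0],"claw":0.6}
    - {"delta_pos":[0,0,0],"turn":[0,0,0],"claw":0.7}
    - {"delta_pos":[0,0,0],"turn":[0,0,0],"claw":0.8}
    - {"delta_pos":[0,0,0],"turn":[0,0,0],"claw":0.9}
    - {"delta_pos":[0,0,0],"turn":[0,0,0],"claw":1}
    - {"delta_pos":[0,0,0],"turn":[0,0,0],"claw":1}
    - {"delta_pos":[0,0,0],"turn":[0,0,0],"claw":1}
    - {"delta_pos":[0,0,0],"turn":[0,0,0],"claw":1}
    - {"delta_pos":[0,0,0],"turn":[0,0,0],"claw":1}

```text
time: 27.5
tcp_pos: [0.5213, -0.3027, 0.0993]
orientation: [-180.0, -0.0, 176.5]
contact_force: [-0.2, 0.2, -0.6]
width: 0.0855
gripper_force: 0.0
```

Call:
jog_arm:
  rows:
    - {"delta_pos":[0,0,-0.01],"turn":[0,0,0],"claw":1}
    - {"delta_pos":[0,0,-0.015],"turn":[0,0,0],"claw":1}
    - {"delta_pos":[0,0,-0.015],"turn":[0,0,0],"claw":1}
    - {"delta_pos":[0,0,-0.015],"turn":[0,0,0],"claw":1}
    - {"delta_pos":[0,0,-0.015],"turn":[0,0,0],"claw":1}
    - {"delta_pos":[0,0,-0.015],"turn":[0,0,0],"claw":1}
    - {"delta_pos":[0,0,-0.015],"turn":[0,0,0],"claw":1}
    - {"delta_pos":[0,0,0],"turn":[0,0,0],"claw":1}
    - {"delta_pos":[0,0,0],"turn":[0,0,0],"claw":1}
    - {"delta_pos":[0,0,0],"turn":[0,0,0],"claw":1}

```text
time: 28.5
tcp_pos: [0.5209, -0.3024, 0.1985]
orientation: [180.0, -0.1, 176.5]
contact_force: [-0.3, 0.2, 0.2]
width: 0.0853
gripper_force: 0.0
```

```bash
python3 - <<'E'
from plant import camera
import cv2
w=camera("wrist");cv2.imwrite("pics/w7.png",w[:,:,::-1])
E
```

```text
(no output)
```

View pics/w7.png

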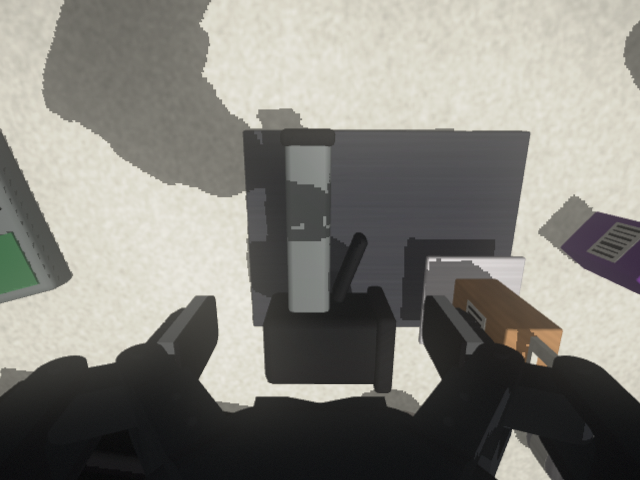

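The box stands upright on the pan at (505,320) with its barcode towards the scanner. The trigger has sprung back, its tip at (357,240), and the gripper is clear.

```bash
python3 -c "
from plant import hand_in;print(hand_in())"
```

```text
the job is handed in; nothing more can be done
None
```

The tall box is off its hook and standing on the scan pan with its barcode to the window, the trigger was squeezed fully in and released, and the job is handed in at about 28.6 s; no verdict came back.

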